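# Hang the catch pail and hold the dispenser gate open at the mark

### The job

Get the empty tea dispenser ready for clearing: hang the small steel pail by its handle on the two-pronged hook in front of the chute and let go of it. Only then pull the yellow handle of the spring-return gate sideways until its white pointer is level with the red clip, and keep holding it there; finish while still holding the handle, because the spring closes the gate when it is released. Leave the pail hanging and the other things on the table where they are.

Things in the scene. Friction and masses are not known exactly. Their poses are not given: they have to be found in the camera images.
- dispenser: Fixed dispenser: green housing, steel hopper, 265 mm high, dark foot plate. Origin on the table below the hook seat; x points from the hook back to the housing (face at x = 130 mm), z up. A chute 62 mm wide runs from the housing to x = 53 mm, lip 140 mm above the table. The gate's aluminium guide rail reaches 265 mm to the -y side (robot's right), its top 155 mm above the table.
- hook: Fixed steel hook on the dispenser: two equal prongs of 8 mm round bar at the dispenser's y = -31 and +31 mm, each an upward-open U, 24 mm wide (centre lines) at the bottom and 56 mm at the top. Front tips reach 20 mm above the seat; behind, level arms run to the housing 20 mm above the seat. Origin and axes as the dispenser. Between the prongs is free room for fingers.
- hook_seat (a point): Point midway between the prongs, 185 mm above the table: the centre of the pail's handle bar when it hangs. Axes as the dispenser. The pail is brought in from the front (along +x), its bar just above the prong tips, its body below the prongs, then lowered 40 mm; hung, its bottom is 45 mm above the table and its rim clears the chute lip by about 12 mm.
- pail: Small loose steel pail, 80 mm across the rim, 60 mm high, 0.11 to 0.23 kg, with a rigid arched handle: uprights at y = -48 and +48 mm joined by a level bar along the pail's y, 140 mm above the bottom. Origin at the centre of its underside, z up. It starts on the table left or right of the dispenser (changing places with the open tin).
- pail_bar (a point): Centre of the pail's handle bar, 140 mm above its bottom. The bar is 10 mm thick, with a black sleeve 13 mm thick and 30 mm long in its middle, to be pinched across (along the pail's x). The prongs take the bare bar on both sides of the sleeve.
- gate (a joint): Travel of the gate, m: 0 closed, growing as the handle is pulled along the dispenser's -y (to the robot's right), 0.085 at the end stop. A spring closes it: about 3.6 N at 0 rising by 0.8 N per 10 mm.
- gate_grip (a point): Grip point of the gate's yellow upright handle, 202 mm above the table. The handle is 12 mm thick along the dispenser's y (the pull direction), 24 mm wide along x, and stands from 166 to 228 mm above the table, on a black carriage. Moves with the gate; axes as the dispenser. Pinch it from above across the 12 mm.
- gate_pointer (a point): Tip of the small white pointer that sticks out of the carriage towards the robot, in line with the middle of the handle. Moves with the gate; axes as the dispenser.
- mark (a point): The mark: middle of the red clip (8 mm wide) on the front of the guide rail, at pointer height. It sits elsewhere along the rail each time, 35 to 65 mm of gate travel from closed. The pointer is level with it when both have the same y in the dispenser's frame. Axes as the dispenser.
- mark_clip: The red clip itself, 24x8x18 mm, fixed on the rail; origin near its lower front edge, axes as the dispenser.
- open_tin: Bystander: open white tea tin without a lid, 65 mm across, 109 mm high, upright. Origin at the centre of its underside.
- loose_tin: Bystander: white tea tin, 69 mm across, 138 mm high, upright. Origin at the centre of its underside.
- tin_lid: Bystander: white tin lid lying flat, 69 mm across, 26 mm high. Origin at the centre of its underside.
- tea_scoop: Bystander: steel tea scoop, 193x48x22 mm. Origin at the centre of its underside.
Not all that is in view belongs to the job. There is more than one size of the pail; the job needs the middle-sized.

How it is judged:
By the outcome, as a careful person would: the job done as asked, in the order asked, and still so for the second after the job is handed in, while the arm keeps its last pose, push and grip.
It also fails if it takes over 54 s, if anything falls off the work surface, if the arm or the gripper's body presses on something with over 40 N, if the wrist force passes 120 N, or if a joint passes its speed limit or range.

### The arm

A 7-joint arm with a two-finger parallel gripper is mounted at the origin on a cart in front of the work surface, level with it; the furniture and walls round the work are solid. World frame = base frame: x ahead of the robot, y to its left, z up, the work surface at z = 0. Lengths are in mm, angles in rad, forces in N, time in s.
With the tool pointing down it reaches from about 350 to 900 mm from the base axis. Payload 19.9 kg.
Tool frame: the origin (TCP) lies midway between the tips of the shut fingers; the grasp point (between the pads) lies 19 mm behind it; z points along the fingers, y is the line along which they close (so a half turn about z gives the same grasp; the last joint's range is limited). The gripper opens to 85 mm and grips with 20 to 120 N. Pads are 22 mm wide; open, the fingers measure 114 mm over their backs; the gripper's body (76 mm by 85 mm) begins 54 mm behind the grasp point. The pads swing forward as they close: fully open they stand 13 mm farther back than shut.
Start: joints at [-1.288, 0.417, -0.01, 1.614, 0.005, 1.111, -0.053], TCP at [199.439, 592.305, 231.26] pointing down, gripper open.
Joint ranges: [-2.81, 2.81], [-0.39, 2.02], [-1.27, 1.25], [0.06, 2.57], [-1.19, 4.33], [0.19, 2], [-2.82, 2.82]. Speed limits (rad/s): [1.89, 1.89, 2.39, 2.39, 3.01, 3.01, 3.01].

### API

Orientations are given as [roll, pitch, yaw] about the fixed x, y, z axes, in that order (R = Rz(yaw) Ry(pitch) Rx(roll)).
In Python, from rig import manip gives the robot as it stands.
- The arm moves only by the tool drive_tool, never from a script. Its arguments are lists of equal length, an entry for each row: "offset": the shift along the tool's x, y, z in m, a list of three; "twist": the turn about the tool's z in degrees. In form: {"offset": [[tx, ty, tz], ...], "twist": [twist, ...]}. A call has 1 to 10 rows; each row is the pose to reach, as a shift and turn from the pose commanded when the call began, along the tool's axes at that moment; what a row does not reach only later rows make up. A row lasts 1/12 s, in which the tool goes at most 41.7 mm and 7.16 degrees, less where a joint would pass 70% of its speed; a pose out of reach is approached as far as the arm can. A call with a gripper value outside its range is refused whole. "hand" is the opening in per cent of the stroke, from 0 (shut) to 100 (fully open), set as the call begins (left out, the last holds). The fingers move at their own pace and stop on an object; the grip force is fixed at half the most. Time passes only in rows, so rows that repeat a pose let the fingers close. It gives the time, the measured TCP pose, the force, the opening and the grip force at its end, in the units of the state.
- manip.read_state(): the state, without advancing time (a new reading comes with each control period).
- manip.camera(name): name is "scene" or "top"; returns the picture (480x640x3 uint8, red, green, blue); there is no depth.
- manip.calibration(name): a dict with "mtx" (3x3 intrinsics, pixels), "extrinsics" (4x4, takes a point from world to camera coordinates). Camera axes: x right, y up, looking along -z (the intrinsics and any distortion apply to the point x, -y, -z); pixel columns grow to the right and rows downward; lengths in mm; the calibration is good to about 2 mm. A picture is of the moment at which its call begins. calibration takes no time and is no camera call.
- manip.sign_off(): hands the job in; it is judged then, once.
The state is a dict: "time": time; "q": joint angles; "joint_velocities": joint speeds; "effort": joint torques, N m; "tcp_pos": TCP position; "ee_rot": TCP orientation; "wrist_force": force on the tool from outside, world axes, zero at the start; "ft_torque": the same for the moment, N m; "finger_gap": finger opening in mm; "grasp_force": force on a finger pad.
Only numpy, scipy, OpenCV 4.12 (cv2) and the standard library are available. Lean on these libraries where they do the work, as an engineer would, in place of code of your own. Each camera call takes 0.05 s, during which the arm holds its last target. There are 200 camera calls.

## Working session

There is one attempt and no reset: what is moved stays moved. The work goes in short steps, Python scripts to look and compute and a tool call to move; the robot and the scene stay as the last step left them, time stands still between calls to the robot, and variables do not carry over. Pictures are saved under pics/ and viewed, at most 10 in all, crops included, and the job is handed in when it is done.

Besides the shell and the picture viewer there is one more tool, called as name(argument=value, ...), one argument or row to a line, values as JSON. drive_tool: Moves the arm, as the interface text tells. Its arguments: {"type":"object","properties":{"offset":{"type":"array","items":{"type":"array","items":{"type":"number"}}},"twist":{"type":"array","items":{"type":"number"}},"hand":{"type":"number"}},"required":["offset","twist"]}

```bash
mkdir -p pics; python3 - <<'E'
from rig import manip
import cv2
for n in("scene","top"):
    cv2.imwrite(f"pics/{n}0.png",manip.camera(n)[:,:,::-1])
    c=manip.calibration(n);print(n,c)
print(manip.read_state())
E
```

```text
scene {'mtx': array([[506.92615738,   0.        , 316.99391461],
       [  0.        , 506.92615738, 246.40976544],
       [  0.        ,   0.        ,   1.        ]]), 'extrinsics': array([[ 8.11361597e-01, -5.84162707e-01, -2.11255976e-02,
        -4.38903211e+02],
       [ 2.96492268e-01,  3.80123085e-01,  8.76127146e-01,
        -2.60375613e+02],
       [-5.03770478e-01, -7.17119496e-01,  4.81616999e-01,
        -1.28178588e+03],
       [ 0.00000000e+00,  0.00000000e+00,  0.00000000e+00,
         1.00000000e+00]])}
top {'mtx': array([[616.84746702,   0.        , 325.55902965],
       [  0.        , 616.84746702, 245.51339934],
       [  0.        ,   0.        ,   1.        ]]), 'extrinsics': array([[-4.21581230e-01, -9.06789918e-01,  1.14523588e-03,
         2.05994237e+02],
       [ 7.83072443e-01, -3.63425574e-01,  5.04697336e-01,
        -4.82482292e+02],
       [-4.57238248e-01,  2.13667726e-01,  8.63295597e-01,
        -1.77820180e+03],
       [ 0.00000000e+00,  0.00000000e+00,  0.00000000e+00,
         1.00000000e+00]])}
{'time': 0.1, 'q': array([-1.28751266,  0.41794986, -0.01027368,  1.61409484,  0.00472422,
        1.11070358, -0.05298652]), 'joint_velocities': array([-0.00037829, -0.00024589,  0.00139287, -0.00226417, -0.00089109,
       -0.00120371, -0.00056979]), 'effort': array([ 1.01059570e-03, -8.65827870e+01,  6.80610817e-01, -4.35644388e+01,
        1.92663807e-02,  4.90692677e-03, -3.10952885e-06]), 'tcp_pos': array([199.37317389, 592.02375031, 230.70881323]), 'ee_rot': array([-3.14046573e+00,  1.20531403e-04,  2.81681441e+00]), 'wrist_force': array([0.17463924, 0.44946505, 0.6152193 ]), 'ft_torque': array([ 0.03154205, -0.01695129, -0.01481236]), 'grasp_force': 0.0, 'finger_gap': 85.62550112713407}
```

View pics/scene0.png

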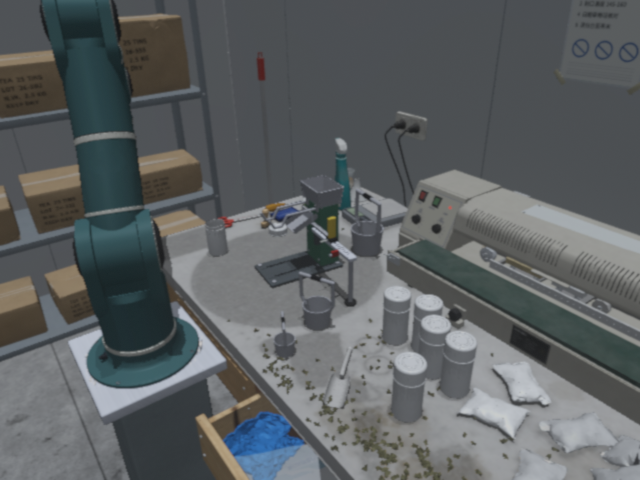

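View pics/top0.png

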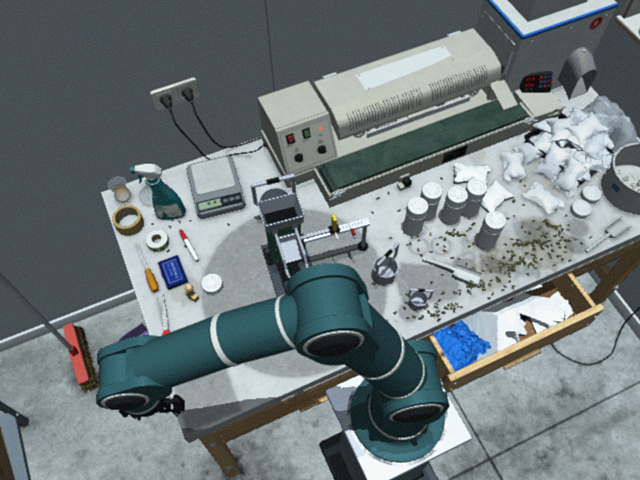

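The scene view shows three pails: a large one behind the housing (367,238), a middle one at (318,312) and a small one at (285,345). The dispenser is at (320,225). The top view shows the middle pail at (385,268) and the rail from (300,240) to (368,224). I'll enlarge both views.

```bash
python3 - <<'E'
import cv2
a=cv2.imread("pics/scene0.png")[165:365,240:400]
cv2.imwrite("pics/s1.png",cv2.resize(a[:150],None,fx=5,fy=4,interpolation=cv2.INTER_CUBIC)[:600])
cv2.imwrite("pics/s1.png",cv2.resize(a[10:],None,fx=5*.63,fy=5*.63,interpolation=cv2.INTER_CUBIC))
b=cv2.imread("pics/top0.png")[170:310,250:435]
cv2.imwrite("pics/t1.png",cv2.resize(b,None,fx=4,fy=4,interpolation=cv2.INTER_CUBIC))
a=cv2.imread("pics/scene0.png")[180:330,262:402]
cv2.imwrite("pics/s1.png",cv2.resize(a,None,fx=4,fy=4,interpolation=cv2.INTER_CUBIC))
E
```

```text
(no output)
```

View pics/s1.png

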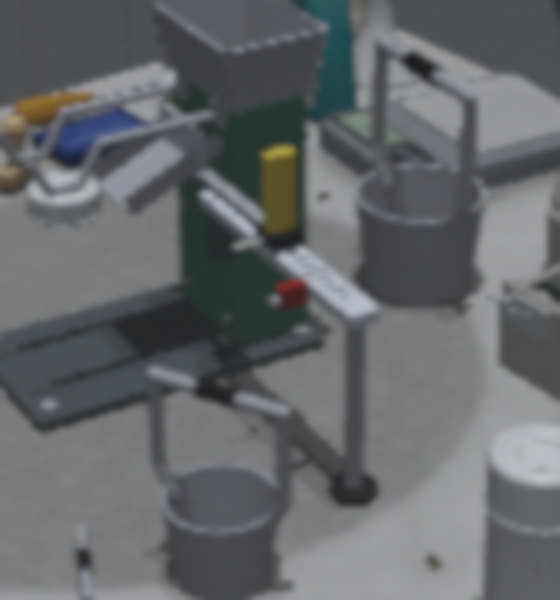

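View pics/t1.png

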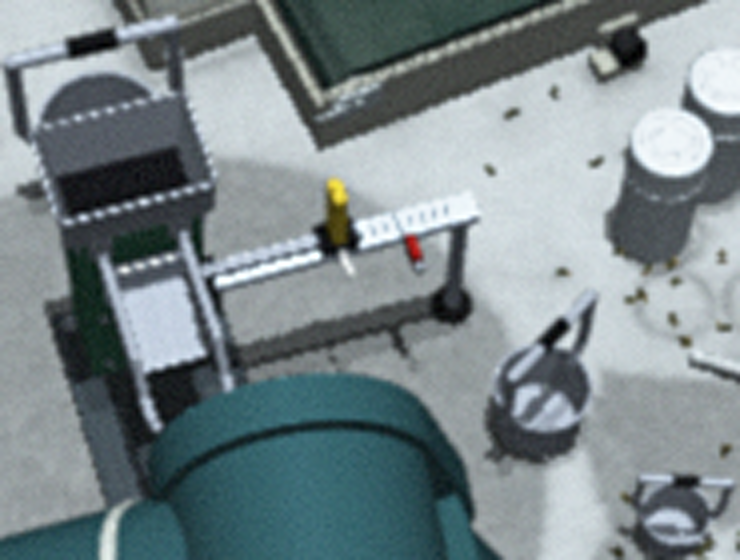

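The crops show the pail's sleeve at scene (315.8,277) and top (388.8,252.5). The handle top is at scene (331.8,218) and top (334,215.8). The pointer tip is at scene (320.8,241) and top (337.5,237.5). The clip front is at scene (330,254.5) and top (355,236.5). I'll triangulate these now.

```bash
cat > h.py <<'E'
from rig import manip
import numpy as np,cv2
def P(n):
    c=manip.calibration(n);return c["mtx"]@np.diag([1,-1,-1])@c["extrinsics"][:3]
def tri(s,t):
    X=cv2.triangulatePoints(P("scene"),P("top"),np.array(s,float).reshape(2,1),np.array(t,float).reshape(2,1))[:,0]
    return X[:3]/X[3]
def plane(n,px,z):
    p=P(n);A=np.c_[p[:,:2],-np.array([*px,1.])];return np.linalg.solve(A,-(p[:,2]*z+p[:,3]))[:2]
def proj(n,X):
    q=P(n)@np.append(X,1);return q[:2]/q[2]
E
python3 - <<'E'
from h import *
np.set_printoptions(precision=1,suppress=True)
S=lambda u,v:(262+u/4,180+v/4)
T=lambda u,v:(250+u/4,170+v/4)
for n,s,t in [("sleeve",(215,388),(555,330)),("barL",(150,372),(512,378)),("barR",(287,411),(592,296)),
 ("handletop",(279,152),(336,183)),("pointer",(235,244),(350,271)),("clip",(290,294),(414,250)),("clipfront",(272,299),(420,268)),
 ("hopFL",(225,50),(64,221)),("hopFR",(328,30),(213,183)),("railend front",(358,318),(476,218)),("post foot",(354,490),(452,306)),("armhouse?",(210,118),(185,235))]:
    X=tri(S(*s),T(*t));print(n,X,"resid",proj("scene",X)-S(*s))
print("rail dir top z155",plane("top",T(218,285),155),plane("top",T(476,218),155))
print("scene rail ",plane("scene",S(205,195),155),plane("scene",S(360,318),155))
print("bar", [plane("top",T(*p),140) for p in((512,378),(592,296))],[plane("scene",S(*p),140) for p in((150,372),(287,411))])
print("armsR top z205",[plane("top",T(*p),205) for p in((183,235),(229,385))],"L",[plane("top",T(*p),205) for p in((103,258),(153,425))])
print("arms scene z205 L",[plane("scene",S(*p),205) for p in((175,75),(85,95))],"R",[plane("scene",S(*p),205) for p in((210,118),(100,145))])
print("pail bottom", plane("scene",S(220,590),0))
E
```

```text
sleeve [ 413.3 -177.1  145.1] resid [-0.  0.]
barL [ 393.3 -130.1  140.5] resid [-0.5  0.4]
barR [ 433.8 -220.4  139. ] resid [-1.3  1. ]
handletop [556.1 -59.1 225.8] resid [ 0.4 -0.3]
pointer [518.3 -53.8 161.7] resid [-0.3  0.2]
clip [ 523.  -111.4  145.6] resid [-0.3  0.2]
clipfront [ 507.8 -109.   144.9] resid [-0.7  0.5]
hopFL [632.7 132.2 209.6] resid [-3.5  2.7]
hopFR [616.2  17.  249.6] resid [-11.3   8.5]
railend front [ 531.5 -169.3  147.1] resid [-1.6  1.2]
post foot [ 539.2 -161.     1. ] resid [-0.9  0.6]
armhouse? [576.8  56.5 202.8] resid [-0.2  0.2]
rail dir top z155 [552.3  41.7] [ 523.2 -164.9]
scene rail  [555.1  33.2] [ 531.3 -178.2]
bar [array([ 392.4, -129.9]), array([ 430.3, -218.9])] [array([ 395.7, -128.7]), array([ 438.1, -220.2])]
armsR top z205 [array([575.5,  58.6]), array([444.2,  79.4])] L [array([582.1, 120.8]), array([437.3, 142.2])]
arms scene z205 L [array([600.6, 135.5]), array([524.7, 147. ])] R [array([575.4,  53.1]), array([485.3,  64.6])]
pail bottom [ 401.3 -194. ]
```

```bash
cat >> h.py <<'E'
def go(x,y,z,ang=None,pose=None):
    "offset/twist from present pose to TCP x,y,z with tool-y at world angle ang (deg)"
    from scipy.spatial.transform import Rotation as R
    s=manip.read_state();r=R.from_euler("xyz",s["ee_rot"]).as_matrix();p=s["tcp_pos"]
    if pose is not None:p=np.array(pose[:3])
    a=np.degrees(np.arctan2(r[1,1],r[0,1]))
    tw=0 if ang is None else (a-ang+180)%360-180
    print("off",np.round(r.T@(np.array([x,y,z])-p)/1000,4),"twist",round(tw,1),"angnow",round(a,1),"q7",s["q"][6].round(2))
E
python3 - <<'E'
from h import *
go(380,280,330,24);go(400,50,330,24);go(413,-177,300,24)
for n in("scene","top"):
    e=manip.calibration(n)["extrinsics"];print(-e[:3,:3].T@e[:3,3])
E
```

```text
off [-0.2708 -0.2382 -0.099 ] twist 47.4 angnow 71.4 q7 -0.05
off [-0.3631 -0.4498 -0.0987] twist 47.4 angnow 71.4 q7 -0.05
off [-0.4479 -0.6607 -0.0685] twist 47.4 angnow 71.4 q7 -0.05
[ -212.41732107 -1076.60975347   836.17991938]
[-348.39998469  391.39142894 1778.38540118]
```

drive_tool(
  offset=[
    [-0.03,-0.02,-0.03],
    [-0.06,-0.05,-0.06],
    [-0.09,-0.08,-0.09],
    [-0.12,-0.11,-0.1],
    [-0.15,-0.14,-0.1],
    [-0.18,-0.16,-0.1],
    [-0.21,-0.185,-0.1],
    [-0.24,-0.21,-0.1],
    [-0.27,-0.238,-0.1],
    [-0.28,-0.27,-0.1],
  ],
  twist=[5,10,15,20,25,30,35,40,44,47.4],
)

```text
time: 0.93
tcp_pos: [379.7, 249.7, 331.0]
ee_rot: [3.142, 0.0, 1.985]
wrist_force: [1.0, -0.3, 0.2]
finger_gap: 85.2
grasp_force: 0.0
```

```bash
python3 - <<'E'
from h import *
go(400,50,330,24);go(413,-177,300,24);print(manip.read_state()["tcp_pos"])
E
```

```text
off [-0.191  -0.0617  0.0011] twist -0.3 angnow 23.7 q7 -0.23
off [-0.4041 -0.1411  0.0312] twist -0.3 angnow 23.7 q7 -0.23
[379.69898873 249.73472615 331.03152557]
```

drive_tool(
  offset=[
    [-0.038,-0.012,0],
    [-0.076,-0.024,0],
    [-0.115,-0.036,0],
    [-0.153,-0.05,0],
    [-0.191,-0.062,0],
    [-0.23,-0.076,0],
    [-0.27,-0.09,0.01],
    [-0.31,-0.105,0.015],
    [-0.35,-0.12,0.02],
    [-0.375,-0.13,0.03],
  ],
  twist=[0,0,0,0,0,0,0,0,0,0],
)

```text
time: 1.77
tcp_pos: [411.4, -147.1, 301.9]
ee_rot: [3.14, 0.001, 1.988]
wrist_force: [0.6, 0.9, -0.5]
finger_gap: 85.2
grasp_force: 0.0
```

drive_tool(
  offset=[
    [-0.02,-0.008,0],
    [-0.029,-0.011,0],
  ],
  twist=[0,0],
)

```text
time: 1.93
tcp_pos: [412.6, -177.8, 301.0]
ee_rot: [-3.141, 0.0, 1.986]
wrist_force: [1.0, -0.2, -0.4]
finger_gap: 85.5
grasp_force: 0.0
```

```bash
python3 - <<'E'
from h import *
import cv2
a=manip.camera("scene")[:,:,::-1];b=manip.camera("top")[:,:,::-1]
cv2.imwrite("pics/scene2.png",a);cv2.imwrite("pics/top2.png",b)
R=lambda im,k:cv2.resize(im,None,fx=k,fy=k,interpolation=cv2.INTER_CUBIC)
A=R(a[185:285,255:345],6)  # 540x600
cv2.imwrite("pics/s2.png",A)
cv2.imwrite("pics/t2.png",R(b[200:330,260:430],4.5))
print(manip.read_state()["tcp_pos"])
E
```

```text
[ 413.07040538 -176.27017384  301.11204896]
```

View pics/s2.png

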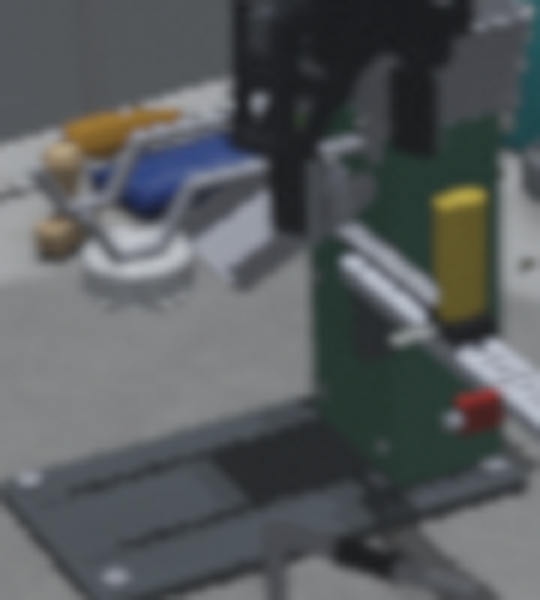

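View pics/t2.png

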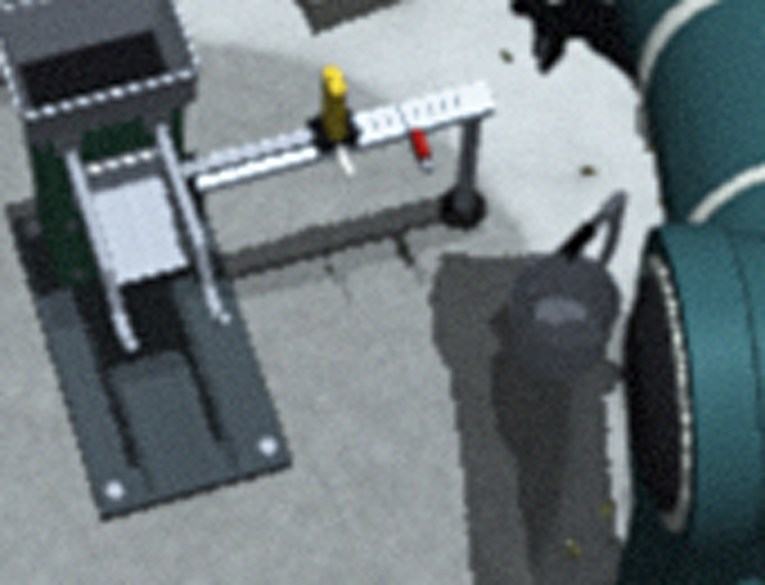

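The hook is now visible. The prong front tips in the top crop are at (130,345) left and (223,317) right. In the scene crop the U bottoms are near (158,248) and (108,203).

```bash
cat >> h.py <<'E'
S2=lambda u,v:(255+u/6,185+v/6)
T2=lambda u,v:(260+u/4.5,200+v/4.5)
E
python3 - <<'E'
from h import *
np.set_printoptions(precision=1,suppress=True)
L=plane("top",T2(130,345),205);R=plane("top",T2(223,317),205)
print("tips",L,R,np.linalg.norm(L-R))
v=L-R;print("yaw from tips",np.degrees(np.arctan2(-v[0],v[1])))
for a,b in(((163,130),(223,317)),((72,155),(130,345))):
    p,q=plane("top",T2(*a),205),plane("top",T2(*b),205);d=p-q;print("arm",p,q,np.degrees(np.arctan2(d[1],d[0])))
for a,b in(((197,180),(493,95)),):
    p,q=plane("top",T2(*a),155),plane("top",T2(*b),155);d=p-q;print("rail",p,q,np.degrees(np.arctan2(-d[0],d[1])))
# footplate front corners, edges z~5
c=[plane("top",T2(*p),5) for p in((103,519),(290,465),(10,208))];print("foot",c,[np.degrees(np.arctan2(*x)) for x in ((-(c[0]-c[1])[0],(c[0]-c[1])[1]),)])
f=[plane("scene",S2(*p),5) for p in((3,485),(100,600),(525,480))];print("foot scene",f)
for n,s,t in(("handletop",(460,190),(334,73)),("pointer",(393,341),(350,172)),("clipmid",(480,410),(420,146)),("clipfront",(453,418),(428,166)),
  ("screw1",(28,478),(115,490)),("screw2",(116,576),(267,446)),("corner Larm",(130,142),(999,999))):
    if t[0]==999:continue
    X=tri(S2(*s),T2(*t));print(n,X,proj("scene",X)-S2(*s))
# hook model in scene for candidates
for yaw in(-8.4,):
  for sx,sy in(((462,107)),((470,106)),((455,108))):
    c,s=np.cos(np.radians(yaw)),np.sin(np.radians(yaw))
    for yy in(-31,31):
      print(sx,sy,yy,"scene",[((proj("scene",[sx+c*x-s*yy,sy+s*x+c*yy,z])-[255,185])*6).round(0).tolist() for x,z in((60,205),(28,205),(12,181),(-12,181),(-28,205))],
       "top",[((proj("top",[sx+c*x-s*yy,sy+s*x+c*yy,z])-[260,200])*4.5).round(0).tolist() for x,z in((130,205),(28,205),(12,181),(-12,181),(-28,205))])
E
```

```text
tips [435.3 141.1] [428.8  79. ] 62.412873668976765
yaw from tips -6.010325974183748
arm [574.4  57.5] [428.8  79. ] -8.41011629524834
arm [581.9 120. ] [435.3 141.1] -8.16442032250512
rail [557.3  41.9] [ 533.6 -172.1] -6.306267496069522
foot [array([417.9, 179.8]), array([400.6,  44.8]), array([677.1, 144.8])] [np.float64(-7.3071045049315595)]
foot scene [array([426.4, 177.4]), array([409.2,  49.7]), array([649.3,  11.2])]
handletop [554.1 -58.7 228.9] [-0.2  0.2]
pointer [517.3 -54.3 159.8] [-0.3  0.2]
clipmid [ 524.1 -111.3  145.3] [-0.5  0.4]
clipfront [ 508.5 -109.7  144.9] [-0.9  0.6]
screw1 [433.  164.3  11.9] [-0.5  0.3]
screw2 [419.6  54.1  11.4] [-0.6  0.4]
462 107 -31 scene [[243.0, 168.0], [183.0, 182.0], [156.0, 234.0], [111.0, 245.0], [77.0, 207.0]] top [[156.0, 116.0], [197.0, 244.0], [205.0, 282.0], [215.0, 313.0], [220.0, 317.0]]
462 107 31 scene [[191.0, 123.0], [133.0, 136.0], [106.0, 187.0], [62.0, 197.0], [29.0, 160.0]] top [[66.0, 139.0], [105.0, 267.0], [113.0, 306.0], [122.0, 337.0], [127.0, 341.0]]
470 106 -31 scene [[257.0, 165.0], [198.0, 179.0], [171.0, 230.0], [126.0, 241.0], [92.0, 203.0]] top [[153.0, 107.0], [193.0, 233.0], [201.0, 272.0], [211.0, 303.0], [217.0, 306.0]]
470 106 31 scene [[205.0, 120.0], [147.0, 133.0], [121.0, 183.0], [77.0, 193.0], [44.0, 156.0]] top [[63.0, 129.0], [101.0, 257.0], [110.0, 295.0], [119.0, 327.0], [123.0, 330.0]]
455 108 -31 scene [[230.0, 171.0], [170.0, 185.0], [143.0, 237.0], [97.0, 248.0], [63.0, 211.0]] top [[159.0, 125.0], [200.0, 253.0], [208.0, 291.0], [218.0, 322.0], [223.0, 326.0]]
455 108 31 scene [[178.0, 126.0], [120.0, 139.0], [93.0, 190.0], [49.0, 200.0], [15.0, 163.0]] top [[69.0, 148.0], [108.0, 277.0], [116.0, 315.0], [125.0, 346.0], [130.0, 350.0]]
```

drive_tool(
  offset=[
    [0,0,0.03],
    [0,0,0.06],
    [0,0,0.09],
    [0,0,0.11],
    [0,0,0.13],
    [0,0,0.15],
    [0,0,0.165],
    [0,0,0.175],
    [0,0,0.18],
    [0,0,0.18],
  ],
  twist=[0,0,0,0,0,0,0,0,0,0],
)

```text
time: 2.87
tcp_pos: [413.3, -174.3, 120.9]
ee_rot: [-3.141, -0.001, 1.99]
wrist_force: [-0.7, 0.1, 0.9]
finger_gap: 85.3
grasp_force: 0.0
```

drive_tool(
  offset=[
    [0,0,0],
    [0,0,0],
    [0,0,0],
    [0,0,0],
    [0,0,0],
    [0,0,0],
    [0,0,0],
    [0,0,0],
  ],
  twist=[0,0,0,0,0,0,0,0],
  hand=0,
)

```text
time: 3.53
tcp_pos: [413.8, -174.8, 121.6]
ee_rot: [3.141, 0.0, 1.99]
wrist_force: [1.4, 1.2, 6.6]
finger_gap: 10.9
grasp_force: 58.6
```

drive_tool(
  offset=[
    [0,0,-0.01],
    [0,0,-0.025],
    [0,0,-0.045],
    [0,0,-0.065],
    [0,0,-0.08],
    [0,0,-0.085],
    [0,0,-0.085],
  ],
  twist=[0,0,0,0,0,0,0],
)

```text
time: 4.12
tcp_pos: [413.9, -174.8, 207.3]
ee_rot: [3.14, 0.0, 1.99]
wrist_force: [0.2, 0.1, -3.9]
finger_gap: 11.2
grasp_force: 58.9
```

```bash
python3 - <<'E'
from h import *
s=manip.read_state();print(s["wrist_force"],s["ft_torque"],s["finger_gap"])
go(372,117,207,-7.4)
E
```

```text
[ 0.17074322  0.0717191  -3.93959013] [ 0.11087955 -0.00967248 -0.05690307] 11.178665603545253
off [0.2836 0.0805 0.0003] twist 31.4 angnow 24.0 q7 0.93
```

drive_tool(
  offset=[
    [0.012,0.003,0],
    [0.035,0.01,0],
    [0.065,0.018,0],
    [0.095,0.027,0],
    [0.125,0.035,0],
    [0.155,0.044,0],
    [0.185,0.052,0],
    [0.215,0.061,0],
    [0.24,0.068,0],
    [0.26,0.074,0],
  ],
  twist=[2,5,9,13,17,21,25,28,30,31.4],
)

```text
time: 4.95
tcp_pos: [374.1, 94.6, 205.4]
ee_rot: [-3.14, 0.001, 1.441]
wrist_force: [0.5, -0.5, -2.2]
finger_gap: 10.7
grasp_force: 58.9
```

```bash
python3 - <<'E'
from h import *
go(372,117,207,-7.4)
E
```

```text
off [ 0.0219 -0.005  -0.0016] twist -0.0 angnow -7.4 q7 -0.45
```

drive_tool(
  offset=[
    [0.012,-0.002,-0.002],
    [0.022,-0.005,-0.003],
    [0.022,-0.005,-0.003],
    [0.022,-0.005,-0.003],
    [0.022,-0.005,-0.003],
  ],
  twist=[0,0,0,0,0],
)

```text
time: 5.37
tcp_pos: [373.0, 114.6, 208.8]
ee_rot: [-3.141, 0.001, 1.441]
wrist_force: [-0.1, 0.2, -1.4]
finger_gap: 10.9
grasp_force: 58.9
```

```bash
python3 - <<'E'
from h import *
import cv2
a=manip.camera("scene")[:,:,::-1];b=manip.camera("top")[:,:,::-1]
R=lambda im,k:cv2.resize(im,None,fx=k,fy=k,interpolation=cv2.INTER_CUBIC)
A=R(a[190:310,215:335],5)[:600];B=R(b[200:330,240:340],4)[:600,:]
B=cv2.copyMakeBorder(B,0,600-B.shape[0],0,0,cv2.BORDER_CONSTANT)
im=np.hstack([A,B]);im=R(im,.79);cv2.imwrite("pics/c3.png",im);print(im.shape)
cv2.imwrite("pics/c3.png",np.hstack([R(a[190:310,235:335],4)[:480],R(b[220:340,250:350],4)[:480]]))
go(461,105.5,207,-7.4)
E
```

```text
(474, 790, 3)
off [0.0024 0.0882 0.002 ] twist -0.1 angnow -7.5 q7 -0.5
```

View pics/c3.png

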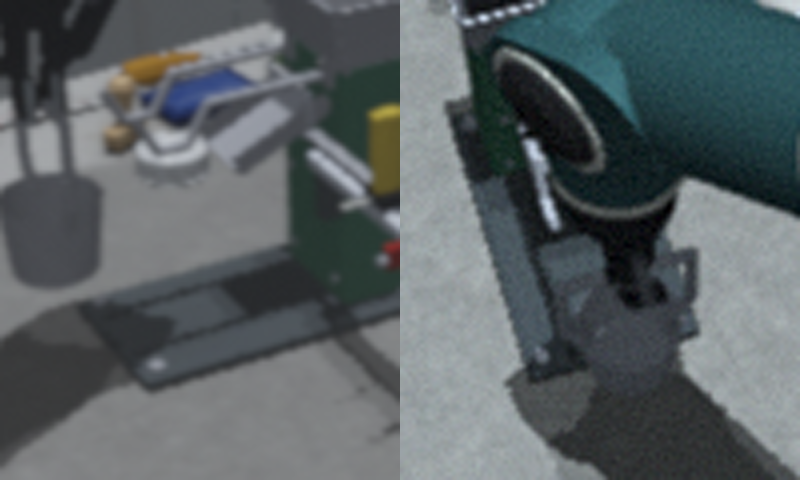

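The pail hangs upright in the gripper in front of the hook. In the scene crop its rim centre is at (53,187). In the top crop the bar ends are at about (572,288) and (692,252).

```bash
python3 - <<'E'
from h import *
np.set_printoptions(precision=1,suppress=True)
T=lambda u,v:(250+(u-400)/4,220+v/4)
S=lambda u,v:(235+u/4,190+v/4)
L,R=plane("top",T(572,288),226),plane("top",T(692,252),226)
print(L,R,(L+R)/2,np.linalg.norm(L-R),np.degrees(np.arctan2(-(L-R)[0],(L-R)[1])))
print("rim c",plane("scene",S(53,187),146),"bottom c",plane("scene",S(56,262),86))
p=manip.read_state()["tcp_pos"];
for z in(146,86):
    q=proj("scene",[p[0],p[1],z]);print((q-[235,190])*4)
E
```

```text
[375.8 153. ] [366.   65.2] [370.9 109.1] 88.30846059766033 -6.3415551425484225
rim c [384.2 123.7] bottom c [378.7 119.8]
[ 45.9 195.9]
[ 53. 267.]
```

drive_tool(
  offset=[
    [0.002,0.01,0],
    [0.002,0.025,0],
    [0.002,0.04,0],
    [0.002,0.055,0],
    [0.002,0.07,0],
    [0.002,0.082,0],
    [0.002,0.088,0],
    [0.002,0.088,0],
    [0.002,0.088,0],
  ],
  twist=[0,0,0,0,0,0,0,0,0],
)

```text
time: 6.22
tcp_pos: [460.3, 105.5, 209.0]
ee_rot: [-3.141, 0.001, 1.441]
wrist_force: [0.2, -0.7, -2.2]
finger_gap: 10.9
grasp_force: 58.9
```

```bash
python3 - <<'E'
from h import *
import cv2
a=manip.camera("scene")[:,:,::-1]
cv2.imwrite("pics/c4.png",cv2.resize(a[190:290,245:345],None,fx=5,fy=5,interpolation=cv2.INTER_CUBIC))
go(461,105.5,166,-7.4)
E
```

```text
off [-0.0001  0.0009  0.0431] twist -0.0 angnow -7.4 q7 -0.26
```

View pics/c4.png

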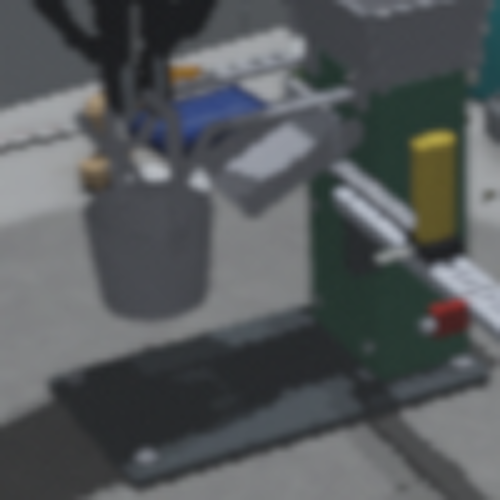

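The pail's body is below the prongs, its rim at about (150,195) clears the chute lip at (215,190), and the wrist force shows no contact. Lowering now.

drive_tool(
  offset=[
    [0,0,0.006],
    [0,0,0.013],
    [0,0,0.02],
    [0,0,0.027],
    [0,0,0.032],
    [0,0,0.036],
    [0,0,0.039],
    [0,0,0.039],
  ],
  twist=[0,0,0,0,0,0,0,0],
)

```text
time: 6.93
tcp_pos: [460.5, 105.8, 169.7]
ee_rot: [-3.141, 0.001, 1.441]
wrist_force: [-0.6, -0.2, -2.6]
finger_gap: 11.0
grasp_force: 58.9
```

drive_tool(
  offset=[
    [0,0,0.002],
    [0,0,0.004],
    [0,0,0.004],
  ],
  twist=[0,0,0],
)

```text
time: 7.18
tcp_pos: [460.9, 105.9, 166.3]
ee_rot: [3.141, -0.0, 1.441]
wrist_force: [0.3, -0.2, -0.5]
finger_gap: 11.4
grasp_force: 59.2
```

drive_tool(
  offset=[
    [0,0,0.001],
    [0,0,0.002],
    [0,0,0.002],
  ],
  twist=[0,0,0],
)

```text
time: 7.43
tcp_pos: [461.2, 106.0, 165.5]
ee_rot: [3.141, -0.001, 1.441]
wrist_force: [-10.6, -2.1, 28.1]
finger_gap: 10.9
grasp_force: 62.1
```

drive_tool(
  offset=[
    [0,-0.001,-0.001],
    [0,-0.001,-0.0015],
    [0,-0.001,-0.0015],
  ],
  twist=[0,0,0],
)

```text
time: 7.68
tcp_pos: [460.0, 106.1, 166.1]
ee_rot: [3.141, -0.0, 1.442]
wrist_force: [0.8, -0.3, 5.7]
finger_gap: 10.9
grasp_force: 59.4
```

drive_tool(
  offset=[
    [0,0,0],
    [0,0,0],
    [0,0,0],
    [0,0,0],
    [0,0,0],
    [0,0,0],
  ],
  twist=[0,0,0,0,0,0],
  hand=45,
)

```text
time: 8.18
tcp_pos: [459.7, 106.0, 165.7]
ee_rot: [-3.141, 0.0, 1.441]
wrist_force: [0.7, -0.4, -0.3]
finger_gap: 38.1
grasp_force: 0.0
```

drive_tool(
  offset=[
    [0,0,-0.005],
    [0,0,-0.015],
    [0,0,-0.03],
    [0,0,-0.05],
    [0,0,-0.07],
    [0,0,-0.09],
    [0,0,-0.11],
    [0,0,-0.13],
    [0,0,-0.145],
    [0,0,-0.15],
  ],
  twist=[0,0,0,0,0,0,0,0,0,0],
)

```text
time: 9.02
tcp_pos: [460.5, 105.9, 318.7]
ee_rot: [3.139, -0.002, 1.441]
wrist_force: [0.1, 0.8, -0.5]
finger_gap: 38.6
grasp_force: 0.0
```

```bash
python3 - <<'E'
from h import *
import cv2
a=manip.camera("scene")[:,:,::-1];b=manip.camera("top")[:,:,::-1]
R=lambda im:cv2.resize(im,None,fx=4,fy=4,interpolation=cv2.INTER_CUBIC)
cv2.imwrite("pics/c5.png",np.hstack([R(a[190:310,255:355]),R(b[200:320,270:370])]))
go(556,-57,330,82.6);go(556,-57,183,82.6)
E
```

```text
off [-0.1493  0.1162 -0.0132] twist -90.0 angnow -7.4 q7 -0.37
off [-0.1495  0.116   0.1338] twist -90.0 angnow -7.4 q7 -0.37
```

View pics/c5.png

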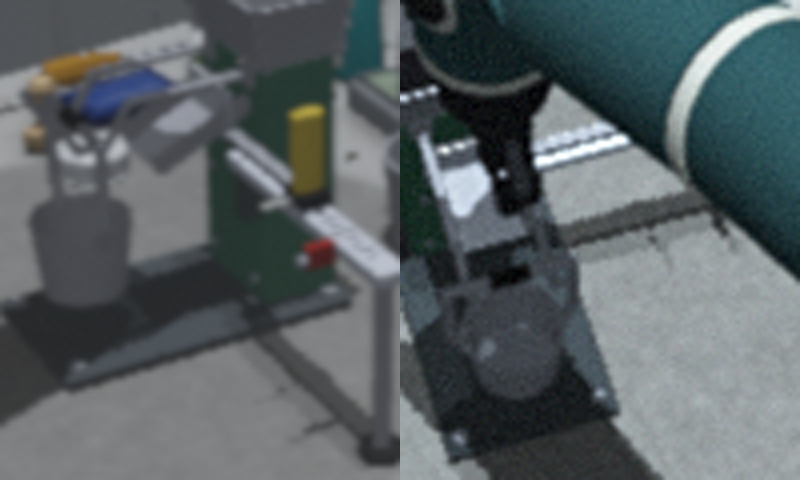

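The pail now hangs on both prongs, with its bottom at (85,300) in the scene crop clear of the plate, and the fingers are free. Next is the gate handle.

drive_tool(
  offset=[
    [-0.01,0.008,-0.01],
    [-0.025,0.018,-0.012],
    [-0.04,0.03,-0.012],
    [-0.055,0.042,-0.012],
    [-0.07,0.054,-0.012],
    [-0.085,0.066,-0.012],
    [-0.1,0.078,-0.012],
    [-0.115,0.09,-0.012],
    [-0.13,0.1,-0.012],
    [-0.14,0.109,-0.012],
  ],
  twist=[-6,-13,-20,-27,-34,-41,-48,-55,-62,-69],
  hand=65,
)

```text
time: 9.95
tcp_pos: [549.7, -48.5, 326.7]
ee_rot: [-3.14, -0.001, 2.65]
wrist_force: [0.8, -0.2, 0.5]
finger_gap: 55.3
grasp_force: 0.0
```

```bash
python3 - <<'E'
from h import *
go(555,-58.5,300,82.6)
E
```

```text
off [-0.0094 -0.0063  0.0267] twist -20.7 angnow 61.9 q7 1.27
```

drive_tool(
  offset=[
    [-0.005,-0.003,0.01],
    [-0.009,-0.006,0.02],
    [-0.009,-0.006,0.03],
    [-0.009,-0.006,0.05],
    [-0.009,-0.006,0.075],
    [-0.009,-0.006,0.1],
    [-0.009,-0.006,0.12],
    [-0.009,-0.006,0.135],
    [-0.009,-0.006,0.142],
    [-0.009,-0.006,0.142],
  ],
  twist=[-7,-14,-20.7,-20.7,-20.7,-20.7,-20.7,-20.7,-20.7,-20.7],
)

```text
time: 10.78
tcp_pos: [553.8, -56.5, 184.0]
ee_rot: [-3.14, -0.003, 3.007]
wrist_force: [-1.1, 0.4, 0.2]
finger_gap: 55.6
grasp_force: 0.0
```

```bash
python3 - <<'E'
from h import *
s=manip.read_state();print(s["tcp_pos"],s["wrist_force"]);go(555,-58.5,184,82.6)
E
```

```text
[553.80095394 -56.48175432 183.96472884] [-1.07954008  0.40447082  0.24819717]
off [-0.0015 -0.0018 -0.    ] twist -0.3 angnow 82.3 q7 1.72
```

drive_tool(
  offset=[
    [-0.001,-0.002,0],
    [-0.001,-0.002,0],
    [-0.001,-0.002,0],
    [-0.001,-0.002,0],
    [-0.001,-0.002,0],
    [-0.001,-0.002,0],
    [-0.001,-0.002,0],
    [-0.001,-0.002,0],
  ],
  twist=[0,0,0,0,0,0,0,0],
  hand=0,
)

```text
time: 11.45
tcp_pos: [556.1, -57.9, 186.7]
ee_rot: [3.141, 0.001, 3.008]
wrist_force: [-1.2, 3.1, 6.3]
finger_gap: 11.3
grasp_force: 58.3
```

```bash
python3 - <<'E'
from h import *
import cv2
for n in("scene","top"):cv2.imwrite(f"pics/{n}6.png",manip.camera(n)[:,:,::-1])
s=manip.read_state();p=s["tcp_pos"];print(p,s["wrist_force"],s["finger_gap"])
for d in(40,50): go(p[0]-d*.129,p[1]-d*.9917,p[2],82.6)
E
```

```text
[556.11909853 -57.8883502  186.68756118] [-0.42163352  2.87175822  6.29743421] 11.270308876007988
off [-0.0002 -0.04   -0.    ] twist -0.3 angnow 82.3 q7 1.73
off [-0.0002 -0.05   -0.    ] twist -0.3 angnow 82.3 q7 1.73
```

drive_tool(
  offset=[
    [0,-0.004,0],
    [0,-0.01,0],
    [0,-0.018,0],
    [0,-0.026,0],
    [0,-0.033,0],
    [0,-0.039,0],
    [0,-0.044,0],
    [0,-0.048,0],
    [0,-0.05,0],
    [0,-0.05,0],
  ],
  twist=[0,0,0,0,0,0,0,0,0,0],
)

```text
time: 12.38
tcp_pos: [549.8, -107.3, 186.7]
ee_rot: [3.14, 0.002, 3.008]
wrist_force: [3.9, 7.8, 4.2]
finger_gap: 11.4
grasp_force: 58.3
```

```bash
python3 - <<'E'
from h import *
import cv2
a=manip.camera("scene")[:,:,::-1];b=manip.camera("top")[:,:,::-1]
cv2.imwrite("pics/scene7.png",a);cv2.imwrite("pics/top7.png",b)
R=lambda im:cv2.resize(im,None,fx=8,fy=8,interpolation=cv2.INTER_CUBIC)
cv2.imwrite("pics/c7.png",np.hstack([R(a[215:275,305:355]),R(b[205:265,335:385])]))
s=manip.read_state();print(s["tcp_pos"],s["wrist_force"],s["finger_gap"])
E
```

```text
[ 549.88158606 -106.92527875  186.74158355] [2.84815947 6.60126793 4.66868699] 11.324342309580562
```

View pics/c7.png

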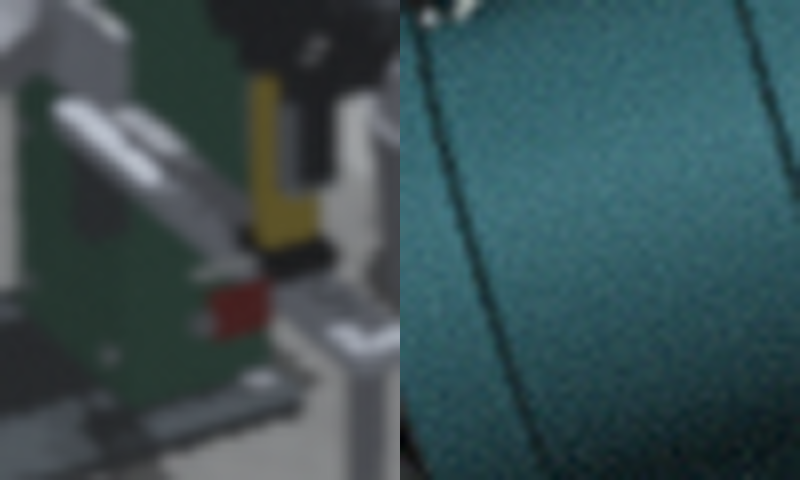

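The scene crop shows the pointer tip at (193,270) and the clip's front tip at (203,322). The top view is blocked by the arm. I'll work out the remaining travel from the scene view.

```bash
python3 - <<'E'
from h import *
from scipy.optimize import minimize_scalar,least_squares
np.set_printoptions(precision=1,suppress=True)
n=np.array([.129,.9917,0])
p0=np.array([517.8,-54,160.7]);pc=np.array([508.1,-109.4,144.9])
px=np.array([305+193/8,215+270/8]);cx=np.array([305+203/8,215+322/8])
d=minimize_scalar(lambda d:np.linalg.norm(proj("scene",p0-d*n)-px));print("d by image",d.x,d.fun)
for d in(48,50,52,56):print(d,(proj("scene",p0-d*n)-[305,215])*8)
print("tip start",proj("scene",p0),"clip",(proj("scene",pc)-[305,215])*8)
# red masks
import cv2
for f in("scene7","scene2","top0","top2"):
    im=cv2.imread(f"pics/{f}.png").astype(int);m=(im[:,:,2]>90)&(im[:,:,1]<70)&(im[:,:,0]<70)
    r=(slice(235,275),slice(315,350)) if "scene" in f else (slice(220,245),slice(340,370))
    y,x=np.nonzero(m[r]);print(f,len(x),x.mean()+r[1].start,y.mean()+r[0].start,x.min()+r[1].start,x.max()+r[1].start)
    w=im[r].min(2)
# box model hull centroid vs yd of clip
def hull(nm,yd,x0,z0):
    e=np.array([.9917,-.129,0]);return np.array([proj(nm,e*x+n*(yd+y)+[0,0,z]) for x in(x0,x0+24) for y in(-4,4) for z in(z0,z0+18)])
for yd in(-41,-43,-45):
  for nm in("scene","top"):
    h=cv2.convexHull(hull(nm,yd,516,138).astype(np.float32));M=cv2.moments(h);print(yd,nm,M["m10"]/M["m00"],M["m01"]/M["m00"],h[:,0].min(0),h[:,0].max(0))
E
```

```text
d by image 49.18524270665635 0.286654731581281
48 [189.8 270.3]
50 [192.7 272.7]
52 [195.6 275.2]
56 [201.4 280.1]
tip start [320.3 241.6] clip [195.8 322.4]<stdin>:15: RuntimeWarning: Mean of empty slice.
  ret = ret.dtype.type(ret / rcount)
Traceback (most recent call last):
ValueError: zero-size array to reduction operation minimum which has no identity
```

```bash
python3 - <<'E'
from h import *
import cv2
from scipy.optimize import least_squares
np.set_printoptions(precision=2,suppress=True)
n=np.array([.129,.9917,0]);e=np.array([.9917,-.129,0])
def cen(f,r,kind):
    im=cv2.imread(f"pics/{f}.png").astype(float)[r[0]:r[1],r[2]:r[3]]
    w=im[:,:,2]-im[:,:,:2].max(2);w=np.where(w>25,w,0);w=np.minimum(w,60)
    Y,X=np.mgrid[r[0]:r[1],r[2]:r[3]];return np.array([(w*X).sum(),(w*Y).sum()])/w.sum(),int((w>0).sum())
obs={}
for f in("scene0","scene2","scene7","top0","top2"):
    r=(242,262,326,346) if f[0]=="s" else (222,242,345,365)
    c,k=cen(f,r,0);obs[f]=c;print(f,c,k)
s=np.mean([obs[k] for k in obs if k[0]=="s"],0);t=np.mean([obs[k] for k in obs if k[0]=="t"],0)
def hc(nm,q):
    pts=np.array([proj(nm,e*(q[0]+x)+n*(q[1]+y)+[0,0,q[2]+z]) for x in(-12,12) for y in(-4,4) for z in(-9,9)],np.float32)
    M=cv2.moments(cv2.convexHull(pts*64));return np.array([M["m10"],M["m01"]])/M["m00"]/64
q=least_squares(lambda q:np.r_[hc("scene",q)-s,hc("top",q)-t],[530,-43,146],diff_step=1e-3);print("clip fit x,y,z",q.x,q.fun)
# same for handle top (yellow) : box 24x12x62 at start
def yel(f,r):
    im=cv2.imread(f"pics/{f}.png").astype(float)[r[0]:r[1],r[2]:r[3]]
    w=np.minimum(im[:,:,1:].min(2)-im[:,:,0],50);w=np.where(w>25,w,0);Y,X=np.mgrid[r[0]:r[1],r[2]:r[3]];return np.array([(w*X).sum(),(w*Y).sum()])/w.sum(),int((w>0).sum())
ys=[yel(f,(210,245,322,345)) for f in("scene0","scene2")];yt=[yel(f,(208,238,325,345)) for f in("top0","top2")];print(ys,yt)
s=np.mean([a for a,_ in ys],0);t=np.mean([a for a,_ in yt],0)
def hh(nm,q):
    pts=np.array([proj(nm,e*(q[0]+x)+n*(q[1]+y)+[0,0,q[2]+z]) for x in(-12,12) for y in(-6,6) for z in(-31,31)],np.float32)
    M=cv2.moments(cv2.convexHull(pts*64));return np.array([M["m10"],M["m01"]])/M["m00"]/64
q=least_squares(lambda q:np.r_[hh("scene",q)-s,hh("top",q)-t],[555,13,197],diff_step=1e-3);print("handle fit",q.x,q.fun)
# white pointer/rail geometry check: gripper measured handle center
st=manip.read_state()["tcp_pos"];print("tcp yd start",n@[556.1,-57.9,0],"now",n@st)
E
```

```text
scene0 [334.33 251.97] 35
scene2 [334.32 252.08] 36
scene7 [334.63 253.08] 27
top0 [353.   231.47] 20
top2 [353.   231.47] 22
clip fit x,y,z [534.38 -41.77 148.82] [ 0.01 -0.01  0.    0.01]
[(array([331.38, 225.68]), 172), (array([331.26, 225.77]), 180)] [(array([333.93, 221.9 ]), 79), (array([333.93, 221.94]), 79)]
handle fit [555.9   14.29 200.05] [-0.34  0.26 -0.04 -0.45]
tcp yd start 14.317470000000005 now -35.10307433188211
```

drive_tool(
  offset=[
    [0,-0.002,0],
    [0,-0.004,0],
    [0,-0.006,0],
    [0,-0.007,0],
    [0,-0.007,0],
    [0,-0.007,0],
    [0,-0.007,0],
  ],
  twist=[0,0,0,0,0,0,0],
)

```text
time: 13.07
tcp_pos: [549.0, -113.7, 186.7]
ee_rot: [3.14, 0.002, 3.009]
wrist_force: [3.6, 7.5, 3.6]
finger_gap: 11.1
grasp_force: 58.3
```

```bash
python3 - <<'E'
from h import *
import cv2
a=manip.camera("scene")[:,:,::-1];cv2.imwrite("pics/scene8.png",a)
s=manip.read_state();print(s["tcp_pos"],np.dot([.129,.9917,0],s["tcp_pos"]),s["wrist_force"],s["finger_gap"],s["grasp_force"])
# pail unmoved: compare region with the picture after release is left of the rail
im=cv2.imread("pics/scene8.png").astype(float)
b=cv2.imread("pics/scene7.png").astype(float)
print("pail region diff",np.abs(im-b)[225:270,262:290].mean())
# yellow shift
def yel(im):
    r=im[205:260,325:355];w=r[:,:,1:].min(2)-r[:,:,0];Y,X=np.nonzero(w>25);return X.mean()+325,Y.mean()+205,X.min(),Y.max()
print(yel(b),yel(im))
E
```

```text
[ 549.0076867  -113.64866891  186.71679899] -41.88339337405582 [3.28707777 7.92696154 4.01352942] 11.607154101708296 58.31319272518158
pail region diff 0.32486772486772486
(np.float64(338.98591549295776), np.float64(237.57746478873239), np.int64(12), np.int64(40)) (np.float64(340.0), np.float64(238.28947368421052), np.int64(13), np.int64(41))
```

```bash
python3 -c "
from rig import manip
print(manip.sign_off())"
```

```text
the job is handed in; nothing more can be done
None
```

I handed the job in at about 13 s: the middle-sized pail is hanging released on the hook, and the gripper is still holding the gate handle about 56 mm open, level with the red clip to within about 1–2 mm by my measurements.

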